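# Unstack the pantry canisters onto their rests

### The arm

A 6-joint arm with a two-finger parallel gripper is mounted at the origin on the work surface. World frame = base frame: x ahead of the robot, y to its left, z up, the work surface at z = 0. Lengths are in m, angles in degrees, forces in N, time in s.
With the tool pointing down it reaches from about 0.4 to 0.825 m from the base axis. Payload 7 kg.
Tool frame: the origin (TCP) lies at the very end of the fingers, on their centre line; the grasp point (between the pads) lies 19 mm behind it; z points along the fingers, y is the line along which they close (so a half turn about z gives the same grasp; the last joint's range is limited). The gripper opens to 88 mm and grips with 3 to 60 N. Pads are 19 mm wide; open, the fingers measure 130 mm over their backs; the gripper's body (78 mm by 193 mm) begins 47 mm behind the grasp point.
Start: joints at [-57.691, 20.546, 0.682, 0, -70.136, -16.507], TCP at [0.184, -0.649, 0.227] pointing down, gripper open.
Joint ranges: [-176.03, 176.03], [-82.01, 121.73], [-58.28, 71.71], [-173.87, 95.51], [-174.79, -0.11], [-173.66, 173.66]. Speed limits (degrees/s): [136.94, 136.94, 172.46, 180, 180, 180].

### API

Orientations are given as [roll, pitch, yaw] about the fixed x, y, z axes, in that order (R = Rz(yaw) Ry(pitch) Rx(roll)).
In Python, from plant import get_state, imaging, r, finder gives the robot as it stands.
- The arm moves only by the shell command python3 -m handwheel 'ROWS' [FORCE]. ROWS is JSON, a list of rows, each a list of 5 numbers: the closure, from 0 (fully open) to 1 (shut), then the shift along the world's x, y, z in cm, then the turn about the world's z in degrees. A call has 1 to 8 rows; each row is the pose to reach, as a shift and turn from the pose commanded when the call began; what a row does not reach only later rows make up. A row lasts 1/8 s, in which the tool goes at most 62.5 mm and 10.7 degrees, less where a joint would pass 70% of its speed; a pose out of reach is approached as far as the arm can. A call with a gripper value outside its range is refused whole. The fingers move at their own pace and stop on an object; FORCE is the grip in N (left out, the last holds). Time passes only in rows, so rows that repeat a pose let the fingers close. It gives the time, the measured TCP pose, the force, the opening and the grip force at its end, in the units of the state.
- get_state(): the state, without advancing time (a new reading comes with each control period).
- imaging.capture(name): name is "scene" or "top" or "wrist"; returns (picture, depth): 420x560x3 uint8, red, green, blue; 420x560 float32, m along the optical axis (not along the pixel's ray), 0 where there is no reading.
- imaging.get_calibration(name): a dict with "fx", "fy", "cx", "cy" (pixels), "rvec" (rotation vector, rad) and "tvec" (3), from world to camera coordinates, as OpenCV has them; the wrist camera has in their place "hand_eye" (4x4, takes a point from camera to tool coordinates, whose origin is the TCP and whose axes are the flange's). Camera axes: x right, y down, z forward; pixel columns grow to the right and rows downward; lengths in m; the calibration is good to about 2 mm. A picture is of the moment at which its call begins: read the wrist's pose just before it. get_calibration takes no time and is no camera call.
- r.close_job(): hands the job in; it is judged then, once.
Trained networks look in the newest picture that a camera, given by its name, has taken for a name from the list of things; names that differ only in an ending like _2 or _b are one class to them, and where a whole thing is asked for, a point or a joint stands for the part that bears it (a point fixed in the world has none). Each returns a list of dicts, best first, with "p" (0 to 1); they miss things now and then, are a little off and sometimes report something else, mostly with a low value. They report only what shows in the picture. A call takes as long as a camera call. They do not tell look-alikes from the thing itself.
- finder.cut_out(camera, query): "region" (420x560 bool, what is visible of it) and "pixel" ([column, row] in pixels, amid what is visible of it).
The state is a dict: "time_s": time; "joints": joint angles; "qd": joint speeds; "joint_torque": joint torques, N m; "tcp_pos": TCP position; "eef_rot": TCP orientation; "contact_force": force on the tool from outside, world axes, zero at the start; "moment": the same for the moment, N m; "gripper_width": finger opening in m; "gripper_force": force on a finger pad.
Only numpy, scipy, OpenCV 4.12 (cv2) and the standard library are available. Lean on these libraries where they do the work, as an engineer would, in place of code of your own. Each camera call takes 0.05 s, during which the arm holds its last target. There are 200 camera calls.

### The job

Four pantry canisters have been left in one stack on the shelf: take the stack apart and stand each canister on its own wooden rest, the one whose cork inlay has that canister's outline, centred on the inlay and, for the oblong tin and the square caddy, lined up with it. The lids are loose, so keep every canister upright, and leave the jam jar and the bowl where they stand.

Things in the scene. Friction and masses are not known exactly. Their poses are not given: they have to be found in the camera images.
- oblong_mid (a point): Bottom of the stack at the start, standing on the shelf: oblong metal tin with a flush metal lid, 130 mm long (its x) by 66 mm wide (its y) by 45 mm high, flat-topped, about 0.25 to 0.5 kg. This point is its centre, half-way up. Its z axis points up.
- drum_mid (a point): Second in the stack, on the oblong tin: large round wooden drum with a flush dark wooden lid, 62 mm in diameter, 40 mm high, flat-topped, about 0.2 kg. This point is its centre, half-way up. Its z axis points up.
- square_mid (a point): Third in the stack, on the drum: square white ceramic caddy with a flush lid, 44 by 44 mm (sides along its x and y), 42 mm high, flat-topped, about 0.2 kg. This point is its centre, half-way up. Its z axis points up.
- spice_mid (a point): Top of the stack, on the square caddy: small round amber spice jar with a cork-coloured flush lid, 30 mm in diameter, 45 mm high, about 0.1 kg. This point is its centre, half-way up. Its z axis points up.
- oblong_rest_top (a point): Rest of the oblong tin: flat board of pale wood, oblong, 154 mm long (its x) by 90 mm wide (its y), 8 mm thick, fixed to the shelf, with a flush cork inlay in the exact outline of the oblong tin's foot; 12 mm of wood shows all round it. This point is the centre of its top face, 8 mm above the shelf. Its z axis points up.
- drum_rest_top (a point): Rest of the round drum: flat board of pale wood, large round, 86 mm in diameter, 8 mm thick, fixed to the shelf, with a flush cork inlay in the exact outline of the round drum's foot; 12 mm of wood shows all round it. This point is the centre of its top face, 8 mm above the shelf. Its z axis points up.
- square_rest_top (a point): Rest of the square caddy: flat board of pale wood, square, 68 by 68 mm (sides along its x and y), 8 mm thick, fixed to the shelf, with a flush cork inlay in the exact outline of the square caddy's foot; 12 mm of wood shows all round it. This point is the centre of its top face, 8 mm above the shelf. Its z axis points up.
- spice_rest_top (a point): Rest of the spice jar: flat board of pale wood, small round, 54 mm in diameter, 8 mm thick, fixed to the shelf, with a flush cork inlay in the exact outline of the spice jar's foot; 12 mm of wood shows all round it. This point is the centre of its top face, 8 mm above the shelf. Its z axis points up.
- jam: Bystander: round glass jam jar with a paper label and metal lid, 66 mm in diameter, 85 mm high, standing loose on the shelf among the rests. Origin at the centre of its underside.
- bowl: Bystander: empty open terracotta bowl, 96 mm in diameter at the rim, 45 mm high, standing loose on the shelf among the rests. Origin at the centre of its underside.
Things that resemble listed ones, but are neither listed nor needed, are in the scene too. Several things look just like the part that bears oblong_mid: the one meant starts farthest from the robot's base. What is shaped like the part that bears square_rest_top but green is not meant.

How it is judged:
By the outcome, as a careful person would: the job done as asked, in the order asked, and still so for the second after the job is handed in, with the robot touching nothing.
It also fails if it takes over 128 s, if anything falls off the work surface, if the arm or the gripper's body presses on something with over 40 N, if the wrist force passes 120 N, or if a joint passes its speed limit or range.

## Working session

There is one attempt and no reset: what is moved stays moved. The work goes in short steps, Python scripts to look and compute and a shell command to move; the robot and the scene stay as the last step left them, time stands still between calls to the robot, and variables do not carry over. Pictures are saved under pics/ and viewed, at most 14 in all, crops included, and the job is handed in when it is done.

```bash
mkdir -p pics; ls; cat > h.py <<'E'
import numpy as np, cv2
from scipy.spatial.transform import Rotation as R
from plant import get_state, imaging, r, finder
def cap(name, fn=None):
    s=get_state(); im,d=imaging.capture(name); c=imaging.get_calibration(name)
    if fn: cv2.imwrite('pics/'+fn, im[...,::-1])
    K=(c['fx'],c['fy'],c['cx'],c['cy'])
    if 'hand_eye' in c:
        T=np.eye(4); T[:3,:3]=R.from_euler('xyz',s['eef_rot'],degrees=True).as_matrix(); T[:3,3]=s['tcp_pos']
        T=T@np.array(c['hand_eye'])
    else:
        W=np.eye(4); W[:3,:3]=cv2.Rodrigues(np.array(c['rvec'],float))[0]; W[:3,3]=np.ravel(c['tvec']); T=np.linalg.inv(W)
    v,u=np.mgrid[:420,:560]
    P=np.stack([(u-K[2])/K[0]*d,(v-K[3])/K[1]*d,d],-1)@T[:3,:3].T+T[:3,3]
    P[d==0]=np.nan
    return im,d,P,K,T
E
python3 - <<'E'
from h import *
print(get_state())
for n in ('scene','top'):
    im,d,P,K,T=cap(n,n+'1.png'); print(n,K,T.round(3).tolist())
    for q in ('oblong_mid','drum_mid','square_mid','spice_mid','oblong_rest_top','drum_rest_top','square_rest_top','spice_rest_top','jam','bowl'):
        for o in finder.cut_out(n,q):
            m=o['region']; p=P[m]; 
            print(q,round(o['p'],2),np.round(o['pixel']),m.sum(),np.nanmedian(p,0).round(3),'zmax',np.nanpercentile(p[:,2],95).round(3))
E
```

```text
pics
{'time_s': 0.0, 'joints': array([-5.76909047e+01,  2.05907329e+01,  6.34742825e-01, -2.00408694e-02,
       -7.01360915e+01, -1.65074052e+01]), 'qd': array([ 0.04700728,  0.00500526,  0.11312718, -0.05625001, -0.01223721,
        0.03870505]), 'joint_torque': array([ 9.37901241e-04, -5.82718241e+01,  2.93059838e+01,  6.99734196e+00,
        6.71107948e-03, -2.29008247e-04]), 'tcp_pos': array([ 0.18365772, -0.64903209,  0.22563823]), 'eef_rot': array([ 1.79906360e+02, -8.10319378e-03, -1.64205128e+02]), 'contact_force': array([-0.12047466,  0.0725962 , -0.92453539]), 'moment': array([-0.00605894,  0.00168164,  0.02909939]), 'gripper_force': 0.0, 'gripper_width': 0.08739966672375299}
scene (421.36904785013814, 421.36904785013814, 269.33098061440586, 207.233957802334) [[0.685, 0.562, -0.464, 0.971], [0.729, -0.516, 0.45, -0.473], [0.014, -0.646, -0.763, 0.97], [0.0, 0.0, 0.0, 1.0]]
oblong_mid 0.77 [121. 290.] 1646 [ 0.351 -0.375  0.041] zmax 0.045
oblong_mid 0.62 [177. 238.] 1343 [ 0.312 -0.179  0.041] zmax 0.045
oblong_mid 0.61 [168. 360.] 881 [ 0.576 -0.39   0.042] zmax 0.045
dru
[... 1116 characters left out ...]
m_mid 0.58 [436. 202.] 206 [ 0.513 -0.363  0.081] zmax 0.086
square_mid 0.64 [234. 148.] 2071 [0.634 0.132 0.007] zmax 0.01
spice_mid 0.58 [458. 189.] 235 [ 0.525 -0.379  0.169] zmax 0.173
oblong_rest_top 0.81 [232. 152.] 2053 [0.635 0.132 0.007] zmax 0.01
drum_rest_top 0.73 [214. 235.] 867 [0.42  0.181 0.007] zmax 0.01
square_rest_top 0.87 [275. 214.] 663 [0.47  0.019 0.007] zmax 0.01
square_rest_top 0.81 [279. 267.] 766 [0.343 0.005 0.007] zmax 0.01
spice_rest_top 0.91 [142. 184.] 360 [0.547 0.365 0.007] zmax 0.01
jam 0.85 [366. 225.] 689 [ 0.448 -0.191  0.082] zmax 0.086
jam 0.49 [438. 202.] 233 [ 0.513 -0.363  0.08 ] zmax 0.086
bowl 0.84 [335. 158.] 1129 [ 0.619 -0.128  0.019] zmax 0.044
```

```bash
python3 - <<'E'
import cv2,numpy as np
a=cv2.imread('pics/top1.png');cv2.imwrite('pics/top1b.png',cv2.resize(a,(800,600),interpolation=cv2.INTER_CUBIC))
E
```

```text
(no output)
```

View pics/top1b.png

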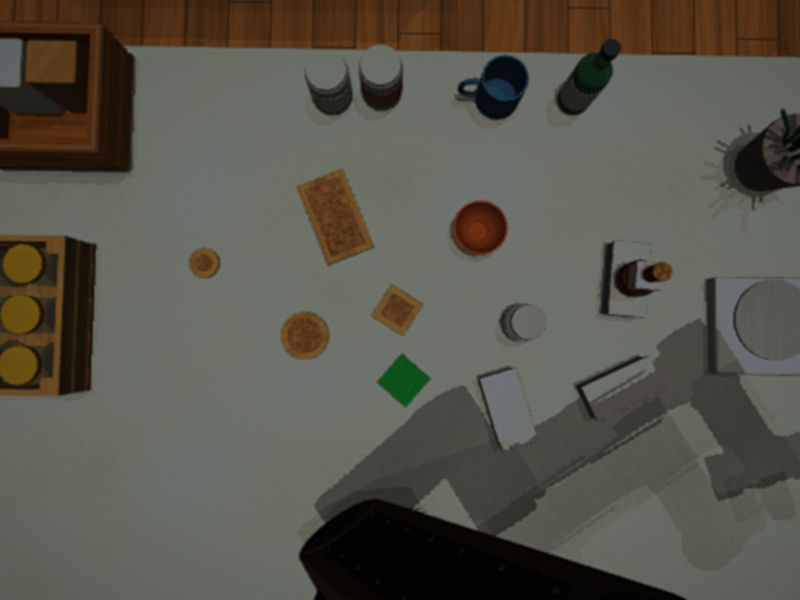

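View pics/scene1.png

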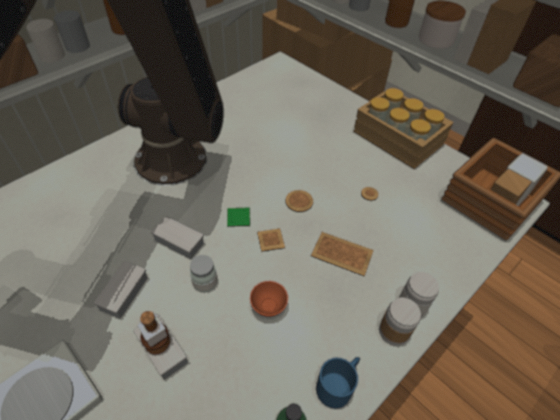

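The top view (800 px scale) has the stack at (640,275), the two look-alike tins at (507,405) and (615,385), the rests at (335,215), (305,335), (397,310) and (204,262), and the green decoy at (404,380). Next I measure poses.

```bash
cat >> h.py <<'E'
def rect(xy):
    (c,s,a)=cv2.minAreaRect((xy*1000).astype(np.float32)); 
    if s[0]<s[1]: a+=90; s=s[::-1]
    return np.round(c,1),np.round(s,1),round((a+90)%180-90,1)
def slab(P,lo,hi,c,rad=0.1):
    with np.errstate(invalid='ignore'):
        return (P[...,2]>lo)&(P[...,2]<hi)&(np.hypot(P[...,0]-c[0],P[...,1]-c[1])<rad)
def ray(mask,z,K,T):  # pixels of mask -> world xy on plane z
    v,u=np.nonzero(mask); d=np.stack([(u-K[2])/K[0],(v-K[3])/K[1],np.ones(len(u))],-1)@T[:3,:3].T
    return T[:2,3]+d[:,:2]*((z-T[2,3])/d[:,2])[:,None]
def main(mask):
    n,l,st,_=cv2.connectedComponentsWithStats(mask.astype(np.uint8)); return l==1+np.argmax(st[1:,4])
E
python3 - <<'E'
from h import *
for n in ('scene','top'):
    im,d,P,K,T=cap(n)
    for q in ('oblong_rest_top','drum_rest_top','square_rest_top','spice_rest_top'):
        for o in finder.cut_out(n,q)[:2]: print(n,q,round(o['p'],2),rect(ray(main(o['region']),.008,K,T)),im[o['region']].mean(0).round())
    c=(.53,-.38)
    for z in (.045,.085,.127,.172):
        m=slab(P,z-.007,z+.007,c,.11)
        if m.sum()>9: m=main(m);print(n,z,m.sum(),rect(ray(m,z,K,T)))
E
```

```text
scene oblong_rest_top 0.73 (array([641. , 130.4]), array([151. ,  94.8]), 22.3) [130.  98.  67.]
scene drum_rest_top 0.96 (array([425.9, 180.1]), array([85.4, 76.4]), -44.7) [129.  99.  67.]
scene drum_rest_top 0.42 (array([ 452.6, -367.4]), array([53. , 28.7]), -10.5) [95. 68. 46.]
scene square_rest_top 0.75 (array([474.6,  16.5]), array([71.7, 70.3]), -31.3) [135. 106.  74.]
scene square_rest_top 0.59 (array([350.5,   2.3]), array([69. , 65.3]), -41.4) [ 45. 107.  55.]
scene spice_rest_top 0.73 (array([555.9, 360.6]), array([52.8, 49.9]), 47.5) [131. 104.  73.]
scene 0.045 710 (array([ 558.4, -386.3]), array([79.2, 65.2]), -4.9)
scene 0.085 240 (array([ 536.4, -387.4]), array([60.7, 48.1]), 72.2)
scene 0.127 263 (array([ 530.9, -384.6]), array([45.1, 43.7]), -6.2)
scene 0.172 166 (array([ 531.4, -383.9]), array([29.4, 27.8]), -33.2)
top oblong_rest_top 0.94 (array([634.1, 131.6]), array([155.3,  90. ]), 21.6) [95. 63. 32.]
top drum_rest_top 0.91 (array([420.8, 182.2]), array([83.6, 78.6]), 1.1) [97. 65. 33.]
top square_rest_top 0.79 (array([468.4,  18.3]), array([67.6, 67.5]), -31.5) [100.  71.  37.]
top square_rest_top 0.76 (array([343.6,   4.9]), array([67.8, 67.8]), -40.4) [16. 82. 28.]
top spice_rest_top 0.64 (array([546.9, 363.1]), array([52.8, 51.9]), 46.1) [98. 69. 37.]
top 0.045 896 (array([ 526.5, -382.2]), array([129.3,  67.4]), -4.9)
top 0.085 167 (array([ 522.1, -376.5]), array([60.5, 46.3]), 12.4)
top 0.127 216 (array([ 523.6, -382.2]), array([44.1, 43.9]), 85.2)
top 0.172 151 (array([ 525. , -382.6]), array([30.5, 26.1]), -89.2)
```

```bash
python3 -m handwheel '[[0,0,0,6,0],[0,0,0,12,0],[0,6,4,14,-6],[0,11,8,14,-12],[0,16,12,14,-21],[0,21,16,14,-21],[0,26,20,14,-21],[0,30,23,14,-21]]'; python3 -m handwheel '[[0,4.4,3.6,0,0],[0,4.4,3.6,0,0],[0,4.4,3.6,0,0]]'
python3 - <<'E'
from h import *
print(np.array(imaging.get_calibration('wrist')['hand_eye']).round(3).tolist())
im,d,P,K,T=cap('wrist','w1.png'); print(K, T[:3,3],get_state()['tcp_pos'],get_state()['eef_rot'])
c=(.53,-.38)
for z in (.045,.085,.127,.172):
    m=slab(P,z-.007,z+.007,c,.11)
    if m.sum()>9: m=main(m);print(z,m.sum(),rect(ray(m,z,K,T)),np.nanmedian(P[m],0))
E
```

```text
time_s: 2.6
tcp_pos: [0.4807, -0.4213, 0.367]
eef_rot: [-180.0, 0.0, 174.8]
contact_force: [-0.2, -0.8, 0.8]
gripper_width: 0.0881
gripper_force: 0.0
time_s: 2.98
tcp_pos: [0.5235, -0.3867, 0.3665]
eef_rot: [-180.0, -0.0, 174.9]
contact_force: [0.3, -1.0, -0.7]
gripper_width: 0.0878
gripper_force: 0.0
[[0.001, -0.969, -0.249, 0.066], [1.0, 0.001, 0.0, -0.001], [-0.0, -0.249, 0.969, -0.159], [0.0, 0.0, 0.0, 1.0]]
(356.016154967722, 356.016154967722, 285.5900148206378, 211.48604342289607) [ 0.45733962 -0.38151686  0.52552861] [ 0.52296273 -0.38719306  0.36671352] [-1.79987843e+02 -3.89482191e-04  1.74791451e+02]
0.045 2541 (array([ 528.1, -386.9]), array([129.5,  65.7]), -4.8) [ 0.49719402 -0.38417898  0.04533259]
0.085 396 (array([ 513. , -396.5]), array([61. , 31.7]), -58.3) [ 0.50400613 -0.39705223  0.08582959]
0.127 833 (array([ 525.1, -387.1]), array([43.5, 43.5]), 84.9) [ 0.51487507 -0.38791698  0.12729846]
0.172 676 (array([ 526.1, -386.2]), array([29.8, 28.4]), -5.1) [ 0.52604596 -0.38634302  0.17278281]
```

View pics/w1.png

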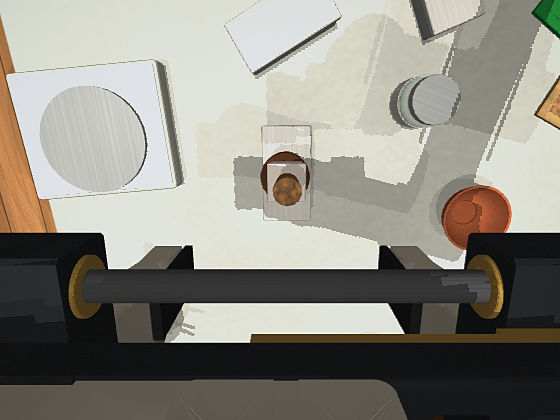

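The wrist view shows the stack at about (287,175) px, with spice, caddy, drum and tin concentric to within a few mm. The picking axis is free of obstacles. I'll pick the spice jar.

```bash
python3 -m handwheel '[[0,0.3,0.1,-6,0],[0,0.3,0.1,-12,0],[0,0.3,0.1,-18,0],[0,0.3,0.1,-21,0],[0,0.3,0.1,-22.7,0],[0,0.3,0.1,-22.7,0],[0,0.3,0.1,-22.7,0]]' 12; python3 -m handwheel '[[1,0,0,0,0],[1,0,0,0,0],[1,0,0,0,0],[1,0,0,0,0],[1,0,0,0,0],[1,0,0,0,0],[1,0,0,0,0]]' 12
```

```text
time_s: 3.9
tcp_pos: [0.5271, -0.3867, 0.1414]
eef_rot: [-179.9, 0.1, 174.8]
contact_force: [-0.3, -0.2, 1.2]
gripper_width: 0.0876
gripper_force: 0.0
time_s: 4.78
tcp_pos: [0.5264, -0.3858, 0.1395]
eef_rot: [180.0, -0.0, 174.8]
contact_force: [-0.7, 0.1, 0.7]
gripper_width: 0.0297
gripper_force: 12.0
```

```bash
python3 -m handwheel '[[1,0,0,3,0],[1,0,0,8,0],[1,0,3,13,0],[1,1,9,15,0],[1,2,15,15,0],[1,3,21,15,0],[1,4,27,15,0],[1,5,33,15,0]]'; python3 -m handwheel '[[1,0.5,6,0,0],[1,1,12,0,0],[1,1.5,18,0,0],[1,2,24,0,0],[1,2.4,30,0,0],[1,2.4,36,0,0],[1,2.4,41.5,0,0],[1,2.4,41.5,0,0]]'
cat >> h.py <<'E'
def rests(fn=None,qs=('oblong_rest_top','drum_rest_top','square_rest_top','spice_rest_top'),cam='wrist'):
    im,d,P,K,T=cap(cam,fn); s=get_state(); print('tcp',s['tcp_pos'].round(4),s['eef_rot'].round(2),s['gripper_width'].round(4))
    for q in qs:
        for o in finder.cut_out(cam,q):
            m=main(o['region']);a=np.argwhere(m)
            xy=ray(m,.008,K,T); c,rr=cv2.minEnclosingCircle((xy*1000).astype(np.float32))
            print(q,round(o['p'],2),a.min(0),a.max(0),rect(xy),'circ',np.round(c,1),round(rr,1),'z',np.nanmedian(P[m][:,2]).round(4),im[m].mean(0).round())
E
python3 -c "
from h import *
rests('w2.png')"
```

```text
time_s: 5.78
tcp_pos: [0.5763, -0.0539, 0.2897]
eef_rot: [180.0, 0.0, 174.8]
contact_force: [1.8, -0.3, -1.2]
gripper_width: 0.0293
gripper_force: 12.0
time_s: 6.78
tcp_pos: [0.5995, 0.3629, 0.2876]
eef_rot: [-179.9, -0.1, 175.0]
contact_force: [0.1, -0.2, -0.3]
gripper_width: 0.0297
gripper_force: 12.0Traceback (most recent call last):
  File "<string>", line 3, in <module>
    rests('w2.png')
    ~~~~~^^^^^^^^^^
  File "h.py", line 30, in rests
    im,d,P,K,T=cap(cam,fn); s=get_state(); print('tcp',s['tcp_pos'].round(4),s['eef_rot'].round(2),s['gripper_width'].round(4))
                                                                                                   ^^^^^^^^^^^^^^^^^^^^^^^^
AttributeError: 'float' object has no attribute 'round'
```

View pics/w2.png

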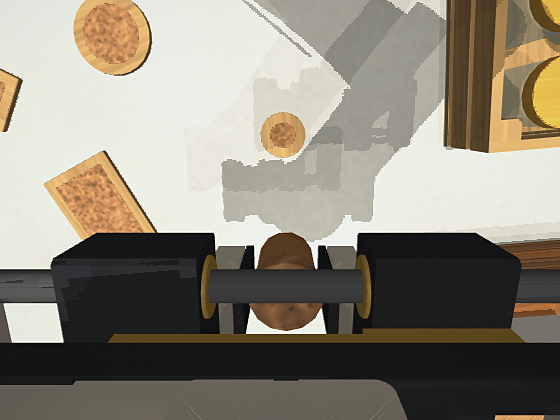

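The view shows the spice rest at (283,135), the drum rest at (112,33), and the jar upright in the grip.

```bash
sed -i "s/s\['gripper_width'\].round(4)/s['gripper_width']/" h.py
python3 -c "
from h import *
rests()"
```

```text
tcp [0.6    0.3598 0.2886] [-1.7993e+02 -5.0000e-02  1.7488e+02] 0.02951506096921228
oblong_rest_top 0.61 [151  46] [237 157] (array([619.6, 124.3]), array([117.1,  93.1]), 22.2) circ [620.4 124.5] 73.4 z 0.009 [208. 154.  98.]
oblong_rest_top 0.22 [233 257] [268 314] (array([698.2, 351.2]), array([75.6, 48.7]), 85.0) circ [711.5 350. ] 39.0 z 0.3025 [87. 60. 36.]
drum_rest_top 0.59 [ 0 75] [ 73 153] (array([425.7, 180.8]), array([87.2, 75.8]), 85.0) circ [423.  180.6] 44.2 z 0.009 [207. 154.  98.]
drum_rest_top 0.44 [112 263] [156 305] (array([549.7, 362.7]), array([51.5, 50.7]), 40.0) circ [549.4 362.5] 26.5 z 0.009 [199. 151.  95.]
square_rest_top 0.57 [68  0] [131  23] (array([484.4,  44.7]), array([72. , 26.4]), -16.2) circ [481.6  35.3] 36.1 z 0.0085 [186. 146.  92.]
spice_rest_top 0.88 [113 264] [156 306] (array([550.2, 363.5]), array([50.9, 50.8]), 85.0) circ [550.4 363.7] 26.7 z 0.009 [198. 151.  95.]
spice_rest_top 0.45 [68  0] [131  23] (array([484.1,  44.8]), array([71.9, 26.3]), -16.2) circ [481.3  35.1] 36.0 z 0.0085 [187. 147.  92.]
```

```bash
cat >> h.py <<'E'
def tcp(n=8):
    a=[];w=[]
    for _ in range(n):
        imaging.capture('wrist'); s=get_state(); a.append(s['tcp_pos']); w.append(R.from_euler('xyz',s['eef_rot'],degrees=True).as_matrix())
    M=np.mean(w,0); print('TCP mean',(np.mean(a,0)*1000).round(1),'sd',(np.std(a,0)*1000).round(1),'yaw',np.degrees(np.arctan2(M[1,0],M[0,0])).round(2),'w',s['gripper_width'],'F',np.round(s['contact_force'],1))
E
python3 -m handwheel '[[1,-3,0.2,-4,0],[1,-5,0.2,-10,0],[1,-5,0.2,-16,0],[1,-5,0.2,-21,0],[1,-5,0.2,-24,0],[1,-5,0.2,-24,0]]'; python3 -c "
from h import *
tcp()"
```

```text
time_s: 7.82
tcp_pos: [0.5495, 0.3591, 0.0476]
eef_rot: [-179.8, -0.2, 174.7]
contact_force: [-0.4, 0.1, 0.1]
gripper_width: 0.0298
gripper_force: 12.0
TCP mean [551.2 361.5  51.2] sd [0.3 0.5 0.7] yaw 174.79 w 0.029500289480566627 F [-0.7  0.4 -1.6]
```

```bash
python3 -m handwheel '[[1,0,0.2,-1,0],[1,0,0.2,-2,0],[1,0,0.2,-2.6,0],[1,0,0.2,-2.8,0],[1,0,0.2,-2.9,0],[1,0,0.2,-2.95,0],[1,0,0.2,-2.95,0]]'; python3 -c "
from h import *
tcp(4)"
```

```text
time_s: 9.1
tcp_pos: [0.5505, 0.3632, 0.0205]
eef_rot: [180.0, 0.0, 174.8]
contact_force: [-0.8, -1.3, 2.7]
gripper_width: 0.0297
gripper_force: 12.0
TCP mean [550.5 363.2  20.5] sd [0. 0. 0.] yaw 174.8 w 0.02992984606132186 F [-2.1 -2.   5.2]
```

```bash
python3 -m handwheel '[[0.5,0,0,0,0],[0.4,0,0,0,0],[0,0,0,0,0],[0,0,0,0,0],[0,0,0,5,0],[0,0,0,11,0],[0,-1,-5,17,0],[0,-1.5,-11,23,0]]'; python3 - <<'E'
from h import *
c=(.55,.363)
for n in('wrist','top'):
    im,d,P,K,T=cap(n)
    m=main(slab(P,.046,.06,c,.05)); x=ray(m,.053,K,T); print(n,'jar',rect(x))
    for o in finder.cut_out(n,'spice_rest_top')[:1]: print(rect(ray(main(o['region']),.008,K,T)))
E
```

```text
time_s: 10.3
tcp_pos: [0.5377, 0.2795, 0.2241]
eef_rot: [180.0, 0.0, 174.9]
contact_force: [0.9, -0.1, 0.1]
gripper_width: 0.0877
gripper_force: 0.0
wrist jar (array([550.1, 361.5]), array([30.8, 29. ]), 41.9)
(array([546.6, 359.9]), array([52.7, 47.3]), -48.8)Traceback (most recent call last):
  File "<stdin>", line 5, in <module>
  File "h.py", line 28, in main
    n,l,st,_=cv2.connectedComponentsWithStats(mask.astype(np.uint8)); return l==1+np.argmax(st[1:,4])
                                                                                  ~~~~~~~~~^^^^^^^^^^
    return _wrapfunc(a, 'argmax', axis=axis, out=out, **kwds)
    return bound(*args, **kwds)
ValueError: attempt to get argmax of an empty sequence
```

```bash
python3 -m handwheel '[[0,3,-3,4,0],[0,7,-7,8,0],[0,11,-12,10,0],[0,14,-14,11,0],[0,14,-14,11,0],[0,14,-14,11,0]]'; python3 - <<'E'
from h import *
tcp(6); rests('w3.png')
im,d,P,K,T=cap('wrist'); m=slab(P,.046,.06,(.55,.363),.05)
if m.any(): print('jar',rect(ray(main(m),.053,K,T)))
tcp(2)
E
```

```text
time_s: 11.2
tcp_pos: [0.6779, 0.1403, 0.3306]
eef_rot: [-180.0, -0.1, 174.8]
contact_force: [-0.4, -0.2, -0.5]
gripper_width: 0.0876
gripper_force: 0.0
TCP mean [677.5 140.9 331.9] sd [0.1 0.1 0.5] yaw 174.87 w 0.08761863264064937 F [-0.5  0.4 -0.5]
tcp [0.6777 0.1407 0.3326] [1.7999e+02 1.0000e-02 1.7487e+02] 0.08777356492707156
oblong_rest_top 0.88 [ 71 219] [204 328] (array([636.4, 129.8]), array([154.3,  90.6]), 22.2) circ [636.5 129.8] 87.0 z 0.009 [168. 124.  79.]
square_rest_top 0.89 [  0 136] [ 50 205] (array([473.8,  15.6]), array([72.2, 64. ]), 61.8) circ [471.2  16.8] 45.1 z 0.0089 [196. 148.  94.]
spice_rest_top 0.66 [ 31 430] [ 77 470] (array([551. , 357.9]), array([54.6, 47.9]), 11.7) circ [549.6 361.5] 28.1 z 0.0089 [155. 121.  77.]
jar (array([551.3, 360.4]), array([31.7, 29.5]), -87.3)
TCP mean [678.  140.1 332.5] sd [0. 0. 0.] yaw 174.8 w 0.08735509093622923 F [ 0.   0.4 -0.1]
```

View pics/w3.png

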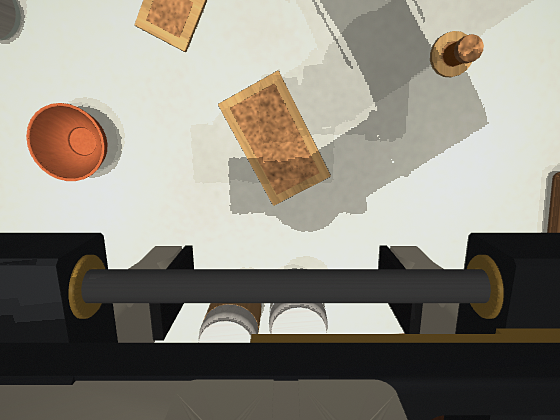

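The oblong rest is clear at (275,140), the square rest is at the top edge, and the jar stands on its rest at (455,50). Going back for the caddy.

```bash
python3 -m handwheel '[[0,-2,-6,0,0],[0,-4,-12,0,0],[0,-6,-18,0,0],[0,-8,-24,0,0],[0,-10,-30,0,0],[0,-12,-36,0,0],[0,-13.5,-42,0,0],[0,-15.1,-48,0,0]]';python3 -m handwheel '[[0,0,-4.7,-4,0],[0,0,-4.7,-6,0],[0,0,-4.7,-6,0],[0,0,-4.7,-6,0]]'; python3 - <<'E'
from h import *
tcp(4);im,d,P,K,T=cap('wrist')
for z in (.045,.085,.127):
    m=main(slab(P,z-.007,z+.007,(.526,-.386),.11)); x=ray(m,z,K,T); print(z,m.sum(),rect(x),np.round(cv2.minEnclosingCircle((x*1000).astype(np.float32))[0],1))
tcp(4)
E
```

```text
time_s: 12.9
tcp_pos: [0.5272, -0.3385, 0.3329]
eef_rot: [-180.0, 0.1, 174.8]
contact_force: [2.1, 0.3, -0.3]
gripper_width: 0.0877
gripper_force: 0.0
time_s: 13.4
tcp_pos: [0.5286, -0.3837, 0.2738]
eef_rot: [-179.9, 0.1, 174.8]
contact_force: [0.2, 0.1, -0.1]
gripper_width: 0.0875
gripper_force: 0.0
TCP mean [ 528.7 -383.4  274.1] sd [0.1 0.1 0.1] yaw 174.86 w 0.08766477180638897 F [ 0.7  0.9 -0.4]
0.045 3702 (array([ 527.9, -386.8]), array([129. ,  65.7]), -4.8) [ 528.1 -386.5]
0.085 719 (array([ 518.6, -388.9]), array([61.1, 48.1]), 89.6) [ 525.3 -388.8]
0.127 2478 (array([ 524.8, -387. ]), array([43.8, 43.8]), 84.9) [ 525.1 -387. ]
TCP mean [ 528.2 -383.4  273. ] sd [0.1 0.1 0.2] yaw 174.83 w 0.08738626714345157 F [-0.1  0.4 -0.6]
```

```bash
python3 -m handwheel '[[0,-0.35,-0.35,-6,0],[0,-0.35,-0.35,-11,0],[0,-0.35,-0.35,-15,0],[0,-0.35,-0.35,-17,0],[0,-0.35,-0.35,-17.8,0],[0,-0.35,-0.35,-17.8,0],[0,-0.35,-0.35,-17.8,0]]' 15; python3 -m handwheel '[[1,0,0,0,0],[1,0,0,0,0],[1,0,0,0,0],[1,0,0,0,0],[1,0,0,0,0],[1,0,0,0,0]]' 15;  python3 -c "
from h import *
tcp(6)"
```

```text
time_s: 14.72
tcp_pos: [0.5252, -0.3875, 0.0957]
eef_rot: [-180.0, 0.1, 174.8]
contact_force: [-0.5, 0.1, 0.4]
gripper_width: 0.0879
gripper_force: 0.0
time_s: 15.48
tcp_pos: [0.5245, -0.3871, 0.0944]
eef_rot: [180.0, -0.0, 174.8]
contact_force: [-0.2, 0.1, -0.1]
gripper_width: 0.0442
gripper_force: 15.0
TCP mean [ 524.4 -387.1   94.4] sd [0. 0. 0.] yaw 174.8 w 0.04369320643684339 F [ 0.2  0.7 -0.6]
```

```bash
python3 -m handwheel '[[1,0,0,3,0],[1,0,0,8,0],[1,0,4,13,0],[1,0,10,17,-6],[1,-0.5,16,18,-12],[1,-1,22,18,-18],[1,-1,28,18,-24],[1,-1.1,34,18,-26.3]]';python3 -m handwheel '[[1,0,3.8,0,0],[1,0,3.8,0,0],[1,0,3.8,0,0],[1,0,3.8,0,0]]'; python3 - <<'E'
from h import *
tcp(4); rests('w4.png',('square_rest_top','drum_rest_top')); tcp(3)
E
```

```text
time_s: 16.77
tcp_pos: [0.5129, -0.0465, 0.2745]
eef_rot: [180.0, 0.0, 148.4]
contact_force: [1.7, 0.7, -2.3]
gripper_width: 0.0437
gripper_force: 15.0
time_s: 17.27
tcp_pos: [0.5134, -0.0113, 0.2742]
eef_rot: [-180.0, -0.0, 148.4]
contact_force: [-1.0, 0.1, -2.0]
gripper_width: 0.0438
gripper_force: 15.0
TCP mean [513.4 -11.2 274.3] sd [0.  0.1 0. ] yaw 148.42 w 0.04382174194324078 F [-0.7 -0.2 -2. ]
tcp [ 0.5135 -0.011   0.2743] [-179.99   -0.    148.44] 0.043942731907412436
square_rest_top 0.73 [  3 184] [ 77 250] (array([345.5,   2.5]), array([68.5, 68.1]), 50.3) circ [345.    2.6] 45.8 z 0.009 [ 56. 180.  81.]
square_rest_top 0.7 [324 228] [331 231] (array([ 647.9, -182.8]), array([10.7,  4. ]), -33.7) circ [ 647.9 -183.1] 5.6 z 0.0435 [165.  86.  51.]
square_rest_top 0.58 [103 257] [163 316] (array([470.3,  15.6]), array([68.5, 68.4]), -31.5) circ [469.9  16.2] 46.1 z 0.009 [189. 142.  90.]
drum_rest_top 0.71 [  0 352] [ 57 433] (array([435.2, 171.5]), array([86.9, 56.7]), 58.5) circ [423.7 178.7] 44.6 z 0.009 [134. 100.  65.]
TCP mean [513.5 -10.6 274.4] sd [0.  0.1 0. ] yaw 148.48 w 0.0441994565299804 F [-0.7 -0.3 -1.6]
```

View pics/w4.png

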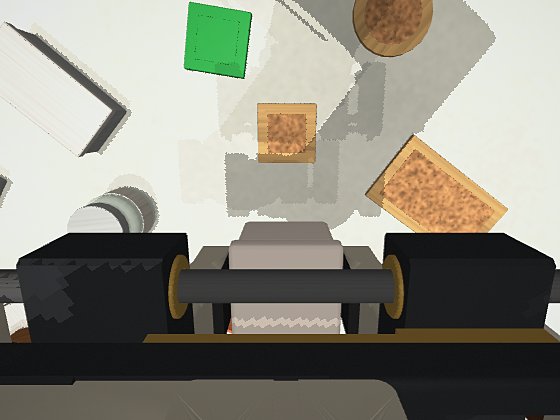

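The square rest is at (286,133), aligned with the tool. The green decoy at (218,40) is avoided.

```bash
python3 -m handwheel '[[1,-2,1.3,-5,0],[1,-4.4,2.65,-11,0],[1,-4.4,2.65,-17,0],[1,-4.4,2.65,-22,0],[1,-4.4,2.65,-23.7,0],[1,-4.4,2.65,-23.7,0],[1,-4.4,2.65,-23.7,0]]'; python3 -c "
from h import *
tcp(4)"
```

```text
time_s: 18.65
tcp_pos: [0.4704, 0.0165, 0.0383]
eef_rot: [179.9, 0.1, 148.5]
contact_force: [0.4, 0.2, -1.3]
gripper_width: 0.0438
gripper_force: 15.0
TCP mean [470.4  16.5  38.5] sd [0.1 0.  0.1] yaw 148.51 w 0.04384854741147499 F [-0.2 -0.4 -2.4]
```

```bash
python3 -m handwheel '[[1,-0.04,-0.07,-1,0],[1,-0.04,-0.07,-1.6,0],[1,-0.04,-0.07,-1.9,0],[1,-0.04,-0.07,-2.05,0],[1,-0.04,-0.07,-2.12,0],[1,-0.04,-0.07,-2.12,0],[1,-0.04,-0.07,-2.12,0]]'; python3 -c "
from h import *
tcp(4)"
```

```text
time_s: 19.73
tcp_pos: [0.4688, 0.0152, 0.0172]
eef_rot: [-180.0, -0.0, 148.5]
contact_force: [-6.1, 0.5, 16.2]
gripper_width: 0.0439
gripper_force: 15.0
TCP mean [468.8  15.2  17.2] sd [0. 0. 0.] yaw 148.53 w 0.043862369522557086 F [-6.6  0.3 16.5]
```

```bash
python3 -m handwheel '[[1,0.1,0.05,0.12,0],[1,0.1,0.05,0.06,0],[1,0.1,0.05,0.06,0],[0.4,0.1,0.05,0.06,0],[0.3,0.1,0.05,0.06,0],[0,0.1,0.05,0.06,0],[0,0.1,0.05,0.06,0],[0,0.1,0.05,4,0]]';python3 -m handwheel '[[0,0,0,6,0],[0,0,0,12,0],[0,2,-2,18,0],[0,4.4,-2.6,22,0],[0,4.4,-2.6,22,0],[0,4.4,-2.6,22,0]]'; python3 - <<'E'
from h import *
tcp(2);im,d,P,K,T=cap('wrist','w5.png'); m=main(slab(P,.043,.057,(.47,.016),.05)); print('caddy',rect(ray(m,.05,K,T)))
rests(None,('square_rest_top','drum_rest_top'))
E
```

```text
time_s: 20.92
tcp_pos: [0.4681, 0.0151, 0.0544]
eef_rot: [-179.7, -0.2, 148.5]
contact_force: [0.9, -0.1, 0.0]
gripper_width: 0.0845
gripper_force: 0.0
time_s: 21.68
tcp_pos: [0.5135, -0.0101, 0.2754]
eef_rot: [-180.0, -0.1, 148.5]
contact_force: [0.1, 0.2, -0.8]
gripper_width: 0.0874
gripper_force: 0.0
TCP mean [513.1 -10.1 274.9] sd [0. 0. 0.] yaw 148.5 w 0.08760738799706476 F [ 0.9 -0.3 -0.3]
caddy (array([471.1,  14.8]), array([44. , 42.9]), -30.7)
tcp [ 0.5133 -0.0101  0.2752] [-1.7992e+02 -7.0000e-02  1.4852e+02] 0.08771733565669
square_rest_top 0.94 [  3 183] [ 80 251] (array([345.9,   2.7]), array([71.1, 69.7]), 49.9) circ [345.5   3. ] 47.9 z 0.0089 [ 57. 171.  79.]
square_rest_top 0.76 [105 257] [163 316] (array([470.5,  16.1]), array([68.1, 66.4]), 58.6) circ [470.5  16.2] 45.9 z 0.0089 [188. 147.  93.]
drum_rest_top 0.69 [  0 352] [ 58 431] (array([434.1, 171.7]), array([85.9, 57.8]), 58.5) circ [423.1 178.2] 43.1 z 0.009 [127.  94.  60.]
drum_rest_top 0.62 [188  67] [257 153] (array([ 449.1, -223.7]), array([110.3,  71.6]), -88.5) circ [ 442.2 -224.7] 56.9 z 0.0748 [157. 159. 151.]
```

View pics/w5.png

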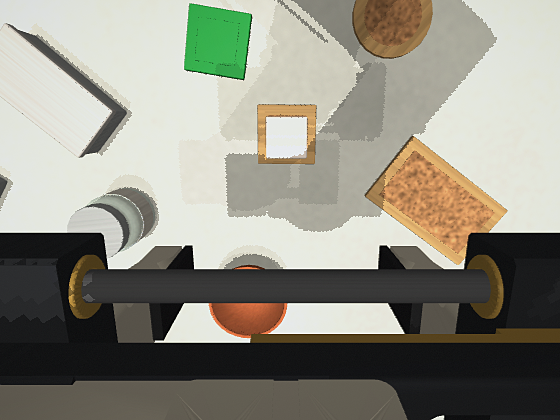

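The caddy sits on its rest at (287,135), lined up and within about 1 mm. Next is the drum.

```bash
python3 -m handwheel '[[0,0,-6,0,6],[0,0,-12,0,12],[0,0.5,-18,0,18],[0,1,-24,0,24],[0,1.3,-30,0,26.3],[0,1.3,-36,0,26.3],[0,1.3,-37.3,0,26.3],[0,1.3,-37.3,-2,26.3]]';python3 -m handwheel '[[0,0,0,-2,0],[0,0,0,-2,0]]'; python3 - <<'E'
from h import *
tcp(3);im,d,P,K,T=cap('wrist')
for z in (.045,.085):
    m=main(slab(P,z-.007,z+.007,(.526,-.386),.11)); x=ray(m,z,K,T); print(z,m.sum(),rect(x),cv2.minEnclosingCircle((x*1000).astype(np.float32)))
tcp(3)
E
```

```text
time_s: 22.98
tcp_pos: [0.5274, -0.3846, 0.2565]
eef_rot: [-180.0, 0.1, 174.7]
contact_force: [-0.6, 0.2, -0.9]
gripper_width: 0.0876
gripper_force: 0.0
time_s: 23.22
tcp_pos: [0.5263, -0.3821, 0.2344]
eef_rot: [179.9, -0.2, 174.8]
contact_force: [0.3, 0.2, 0.9]
gripper_width: 0.0876
gripper_force: 0.0
TCP mean [ 527.3 -382.8  236.7] sd [0.3 0.2 0.6] yaw 174.84 w 0.0877381641242322 F [ 0.5  0.9 -0.4]
0.045 4701 (array([ 527.8, -386.8]), array([128.4,  65.7]), -4.8) ((527.9160766601562, -386.0831604003906), 71.53895568847656)
0.085 3670 (array([ 525. , -388.6]), array([60.9, 60.9]), -5.1) ((525.23876953125, -388.73992919921875), 31.05721664428711)
TCP mean [ 527.5 -383.1  237.2] sd [0.1 0.  0.1] yaw 174.83 w 0.08762168259117709 F [-0.1 -1.  -0.6]
```

```bash
python3 -m handwheel '[[0,-0.25,-0.55,-6,0],[0,-0.25,-0.55,-12,0],[0,-0.25,-0.55,-16,0],[0,-0.25,-0.55,-18,0],[0,-0.25,-0.55,-18.3,0],[0,-0.25,-0.55,-18.3,0],[0,-0.25,-0.55,-18.3,0]]' 18; python3 -m handwheel '[[1,0,0,0,0],[1,0,0,0,0],[1,0,0,0,0],[1,0,0,0,0],[1,0,0,0,0]]' 18;  python3 -c "
from h import *
tcp(4)"
```

```text
time_s: 24.45
tcp_pos: [0.5254, -0.389, 0.0547]
eef_rot: [-180.0, 0.1, 174.8]
contact_force: [-0.6, 0.6, 0.5]
gripper_width: 0.0876
gripper_force: 0.0
time_s: 25.08
tcp_pos: [0.5246, -0.3886, 0.0534]
eef_rot: [-180.0, 0.0, 174.8]
contact_force: [-0.4, 0.4, 2.6]
gripper_width: 0.0618
gripper_force: 18.0
TCP mean [ 524.6 -388.5   53.4] sd [0. 0. 0.] yaw 174.81 w 0.06170483481493364 F [-0.2  2.3  4.8]
```

```bash
python3 -m handwheel '[[1,0,0,3,0],[1,0,0,8,0],[1,0,2,14,0],[1,0,7,18,0],[1,0,13,22,0],[1,0,19,22,0],[1,0,25,22,0],[1,-1,31,22,0]]';python3 -m handwheel '[[1,-0.5,6,0,0],[1,-1,12,0,0],[1,-1.5,18,0,0],[1,-2,24,0,0],[1,-2.5,26,0,0],[1,-2.5,26,0,0],[1,-2.5,26,0,0],[1,-2.5,26,0,0]]'; python3 - <<'E'
from h import *
tcp(4); rests('w6.png',('drum_rest_top',)); tcp(3)
E
```

```text
time_s: 26.28
tcp_pos: [0.5148, -0.0799, 0.2727]
eef_rot: [180.0, -0.0, 174.8]
contact_force: [0.7, 1.4, -1.0]
gripper_width: 0.0615
gripper_force: 18.0
time_s: 27.28
tcp_pos: [0.4902, 0.1772, 0.2731]
eef_rot: [-180.0, -0.0, 174.7]
contact_force: [0.1, 0.3, -2.8]
gripper_width: 0.0617
gripper_force: 18.0
TCP mean [490.3 177.3 273.2] sd [0.  0.1 0. ] yaw 174.73 w 0.061950921736796824 F [ 0.7  0.3 -2.6]
tcp [0.4902 0.1776 0.2732] [179.99   0.   174.75] 0.06171730984991279
drum_rest_top 0.89 [ 79 246] [155 320] (array([421.9, 180. ]), array([84.4, 84.3]), 39.7) circ [422.2 180.6] 43.4 z 0.009 [189. 141.  90.]
TCP mean [490.1 177.9 273.2] sd [0.  0.1 0. ] yaw 174.78 w 0.0618807243079223 F [ 1.1 -0.5 -1.2]
```

View pics/w6.png

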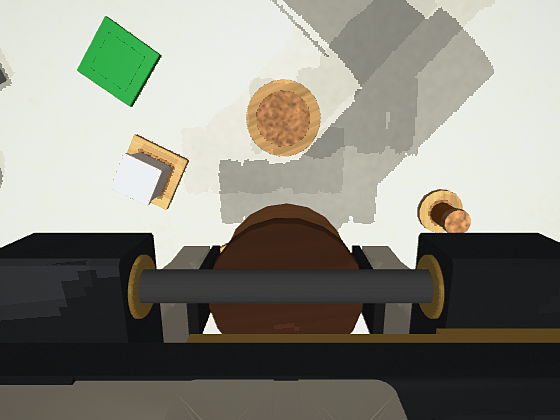

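The drum rest is at (283,118), and the drum is held level.

```bash
python3 -m handwheel '[[1,-3,0.1,-4,0],[1,-6.85,0.25,-9,0],[1,-6.85,0.25,-15,0],[1,-6.85,0.25,-20,0],[1,-6.85,0.25,-23,0],[1,-6.85,0.25,-23.6,0],[1,-6.85,0.25,-23.6,0],[1,-6.85,0.25,-23.6,0]]'; python3 -c "
from h import *
tcp(4)"
```

```text
time_s: 28.72
tcp_pos: [0.4225, 0.1815, 0.0386]
eef_rot: [179.9, 0.1, 174.8]
contact_force: [-0.2, -0.5, -2.6]
gripper_width: 0.0617
gripper_force: 18.0
TCP mean [422.2 181.2  38.3] sd [0.1 0.1 0.2] yaw 174.81 w 0.06180841934046155 F [-0.9 -0.2 -2. ]
```

```bash
python3 -m handwheel '[[1,-0.02,-0.06,-1,0],[1,-0.02,-0.06,-1.6,0],[1,-0.02,-0.06,-1.9,0],[1,-0.02,-0.06,-2.05,0],[1,-0.02,-0.06,-2.1,0],[1,-0.02,-0.06,-2.1,0],[1,-0.02,-0.06,-2.1,0]]'; python3 -c "
from h import *
tcp(4)"
```

```text
time_s: 29.8
tcp_pos: [0.4213, 0.1799, 0.0163]
eef_rot: [-180.0, -0.0, 174.8]
contact_force: [-2.4, -1.7, 3.3]
gripper_width: 0.0616
gripper_force: 18.0
TCP mean [421.3 179.9  16.3] sd [0. 0. 0.] yaw 174.8 w 0.06162880659551021 F [-2.8 -2.2  4.8]
```

```bash
python3 -m handwheel '[[0.25,0,0,0,0],[0.15,0,0,0,0],[0,0,0,0,0],[0,0,0,0,0],[0,0,0,4,0],[0,0,0,10,0],[0,3,0,16,0],[0,6.8,0,22,0]]';python3 -m handwheel '[[0,0,0,3,0],[0,0,0,3,0],[0,0,0,3,0]]'; python3 - <<'E'
from h import *
tcp(2);im,d,P,K,T=cap('wrist','w7.png'); m=main(slab(P,.042,.055,(.422,.18),.05)); print('drum',rect(ray(m,.048,K,T)))
rests(None,('drum_rest_top',))
m=slab(P,.044,.060,(.55,.362),.05)
if m.any(): print('jar',rect(ray(main(m),.053,K,T)))
E
```

```text
time_s: 31.0
tcp_pos: [0.4828, 0.1801, 0.2278]
eef_rot: [179.9, 0.1, 174.9]
contact_force: [1.0, 1.3, -0.1]
gripper_width: 0.0876
gripper_force: 0.0
time_s: 31.38
tcp_pos: [0.4819, 0.1798, 0.2543]
eef_rot: [-180.0, -0.1, 174.8]
contact_force: [0.1, 0.4, -1.5]
gripper_width: 0.0876
gripper_force: 0.0
TCP mean [481.7 179.7 253.9] sd [0. 0. 0.] yaw 174.81 w 0.08765586835367577 F [-0.  -0.4  0.4]
drum (array([422., 179.]), array([61. , 60.2]), 84.9)
tcp [0.482  0.1798 0.2541] [-1.7993e+02 -7.0000e-02  1.7482e+02] 0.08758605069664713
drum_rest_top 0.74 [ 86 244] [165 320] (array([422. , 179.7]), array([84.3, 84.2]), -69.4) circ [421.8 180.1] 43.0 z 0.0089 [193. 151.  95.]
jar (array([548.2, 358.6]), array([29.5, 29. ]), -32.8)
```

View pics/w7.png

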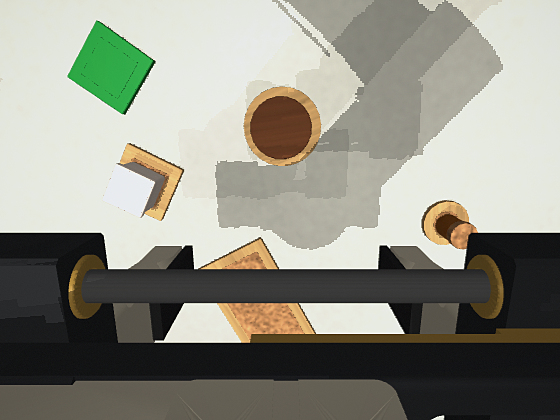

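The drum is centred on its rest at (283,126). Now the tin.

```bash
python3 -m handwheel '[[0,2,-6,0,0],[0,3,-12,0,0],[0,4,-18,0,0],[0,4.6,-24,0,0],[0,4.6,-30,0,0],[0,4.6,-36,0,0],[0,4.6,-42,0,0],[0,4.6,-48,0,0]]';python3 -m handwheel '[[0,0,-6,0,0],[0,0,-9,-4,0],[0,0,-9,-6,0],[0,0,-9,-6,0],[0,0,-9,-6,0]]'; python3 - <<'E'
from h import *
tcp(3);im,d,P,K,T=cap('wrist')
m=main(slab(P,.038,.052,(.528,-.386),.11)); print(rect(ray(m,.045,K,T)))
tcp(3)
E
```

```text
time_s: 32.62
tcp_pos: [0.5282, -0.3018, 0.2547]
eef_rot: [-180.0, -0.0, 174.8]
contact_force: [0.4, 1.1, 0.0]
gripper_width: 0.0879
gripper_force: 0.0
time_s: 33.25
tcp_pos: [0.529, -0.3899, 0.196]
eef_rot: [-180.0, 0.0, 174.8]
contact_force: [0.1, -0.3, 0.7]
gripper_width: 0.0876
gripper_force: 0.0
TCP mean [ 529.3 -389.8  196.6] sd [0.  0.1 0.1] yaw 174.86 w 0.08787105011127108 F [ 0.  -0.2 -0.4]
(array([ 527.8, -386.8]), array([128.8,  65.7]), -4.8)
TCP mean [ 528.9 -389.7  196. ] sd [0.1 0.  0.2] yaw 174.84 w 0.08818218271576418 F [ 0.2 -0.3 -1.1]
```

```bash
python3 -m handwheel '[[0,-0.13,0.3,-6,0.3],[0,-0.13,0.3,-12,0.3],[0,-0.13,0.3,-16,0.3],[0,-0.13,0.3,-18,0.3],[0,-0.13,0.3,-18.4,0.3],[0,-0.13,0.3,-18.4,0.3],[0,-0.13,0.3,-18.4,0.3]]' 30; python3 -m handwheel '[[1,0,0,0,0],[1,0,0,0,0],[1,0,0,0,0],[1,0,0,0,0],[1,0,0,0,0]]' 30;  python3 -c "
from h import *
tcp(4)"
```

```text
time_s: 34.48
tcp_pos: [0.5281, -0.3873, 0.0126]
eef_rot: [-180.0, 0.1, 175.1]
contact_force: [0.5, 0.5, 0.2]
gripper_width: 0.0876
gripper_force: 0.0
time_s: 35.1
tcp_pos: [0.5273, -0.3869, 0.0115]
eef_rot: [-180.0, 0.0, 175.1]
contact_force: [-0.4, 2.8, 5.4]
gripper_width: 0.0662
gripper_force: 30.0
TCP mean [ 527.3 -386.9   11.5] sd [0. 0. 0.] yaw 175.11 w 0.0656967521139441 F [-1.1  3.2  5.2]
```

```bash
python3 -m handwheel '[[1,0,0,2,0],[1,0,0,6,0],[1,0,1,12,0],[1,1,5,18,4],[1,2,10,20,9],[1,3,16,20,14],[1,4,22,20,19],[1,5,28,20,24]]';python3 -m handwheel '[[1,1,5,0,3],[1,2,11,0,3],[1,3,16,0,3],[1,4,20,0,3],[1,5.5,23.5,0,3],[1,5.5,23.5,0,3],[1,5.5,23.5,0,3],[1,5.5,23.5,0,3]]'; python3 - <<'E'
from h import *
tcp(4); rests('w8.png',('oblong_rest_top',));tcp(2)
E
```

```text
time_s: 36.3
tcp_pos: [0.5766, -0.1051, 0.2102]
eef_rot: [180.0, -0.1, -160.8]
contact_force: [1.0, -0.1, -4.0]
gripper_width: 0.0659
gripper_force: 30.0
time_s: 37.3
tcp_pos: [0.6317, 0.1271, 0.2107]
eef_rot: [180.0, -0.1, -158.0]
contact_force: [0.2, -0.0, -2.9]
gripper_width: 0.0659
gripper_force: 30.0
TCP mean [632.  127.2 211.2] sd [0.1 0.1 0.1] yaw -157.95 w 0.06571719726033325 F [-0.5 -0.2 -3. ]
tcp [0.6321 0.1275 0.2113] [ 1.8000e+02  2.0000e-02 -1.5794e+02] 0.06576267139429567
oblong_rest_top 0.7 [114 241] [127 331] (array([570.8, 102.2]), array([89. , 12.4]), -67.9) circ [572.1 102.7] 44.6 z 0.0088 [196. 155. 101.]
TCP mean [632.2 127.8 211.3] sd [0. 0. 0.] yaw -157.92 w 0.06568319248518073 F [ 0.6 -0.1 -4.7]
```

View pics/w8.png

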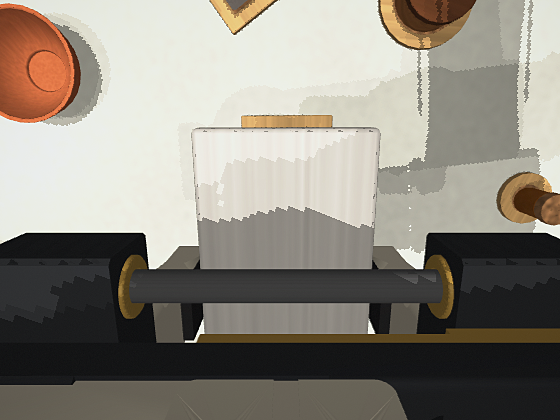

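The strip of the rest visible beyond the tin at (287,121) is parallel and laterally centred, which matches the earlier measurement.

```bash
python3 -m handwheel '[[1,0.37,0.16,-5,0],[1,0.37,0.16,-10,0],[1,0.37,0.16,-14,0],[1,0.37,0.16,-16.5,0],[1,0.37,0.16,-17.5,0],[1,0.37,0.16,-17.5,0],[1,0.37,0.16,-17.5,0]]'; python3 -c "
from h import *
tcp(4)"
```

```text
time_s: 38.58
tcp_pos: [0.6368, 0.1301, 0.0376]
eef_rot: [-180.0, 0.1, -157.9]
contact_force: [-0.4, 0.2, -3.8]
gripper_width: 0.0656
gripper_force: 30.0
TCP mean [636.6 130.   37.4] sd [0.2 0.1 0.2] yaw -157.89 w 0.06576964839326759 F [-0.4 -0.1 -4. ]
```

```bash
python3 -m handwheel '[[1,0,0,-0.8,0],[1,0,0,-1.3,0],[1,0,0,-1.6,0],[1,0,0,-1.7,0],[1,0,0,-1.76,0],[1,0,0,-1.76,0],[1,0,0,-1.76,0]]'; python3 -c "
from h import *
tcp(4)"
```

```text
time_s: 39.65
tcp_pos: [0.6357, 0.1295, 0.0195]
eef_rot: [-180.0, -0.0, -157.9]
contact_force: [-5.9, -0.4, 6.7]
gripper_width: 0.0661
gripper_force: 30.0
TCP mean [635.6 129.5  19.5] sd [0. 0. 0.] yaw -157.88 w 0.06591586052371803 F [-4.4 -1.4  7. ]
```

Seated. I'll release, retreat straight up and check everything.

```bash
python3 -m handwheel '[[0.2,0,0,0,0],[0.1,0,0,0,0],[0,0,0,0,0],[0,0,0,0,0],[0,0,0,4,0],[0,0,0,10,0],[0,2,0.5,16,0],[0,4,1,22,0]]';python3 -m handwheel '[[0,1.5,0,8,-10],[0,1.5,0,10,-20],[0,1.5,0,10,-27],[0,1.5,0,10,-27],[0,1.5,0,10,-27],[0,1.5,0,10,-27]]'; python3 - <<'E'
from h import *
tcp(2); 
for n in ('wrist','top','scene'):
    im,d,P,K,T=cap(n,'f_%s.png'%n)
    for q,c,h in(('oblong',(.636,.13),.053),('drum',(.422,.18),.048),('square',(.47,.016),.05),('spice',(.55,.363),.053)):
        m=slab(P,h-.007,h+.007,c,.09)
        if m.sum()<50: continue
        print(n,q,rect(ray(main(m),h,K,T)),np.nanmedian(P[main(m)][:,2]).round(4),end=' ')
        for o in finder.cut_out(n,q+'_rest_top'):
            x=ray(main(o['region']),.008,K,T)
            if np.hypot(*(x.mean(0)-c))<.05: print('REST',rect(x),np.round(cv2.minEnclosingCircle((x*1000).astype(np.float32))[0],1),end=' ')
        print()
E
```

```text
time_s: 40.85
tcp_pos: [0.6755, 0.1395, 0.2392]
eef_rot: [180.0, 0.0, -157.9]
contact_force: [1.1, 0.7, -0.4]
gripper_width: 0.0871
gripper_force: 0.0
time_s: 41.6
tcp_pos: [0.6901, 0.1395, 0.336]
eef_rot: [-180.0, -0.1, 175.2]
contact_force: [0.8, -0.1, -0.1]
gripper_width: 0.0879
gripper_force: 0.0
TCP mean [690.1 139.5 336.2] sd [0.  0.  0.1] yaw 175.17 w 0.08777976892404195 F [-0.1  0.3  0. ]
wrist oblong (array([636.6, 129. ]), array([129.5,  65.7]), 22.2) 0.0534 REST (array([637. , 129.2]), array([154.7,  93.1]), 22.7) [636.8 130.1] 
wrist square (array([491.4,  10.1]), array([48.2, 19.3]), 85.2) 0.05 REST (array([477.3,  12.9]), array([69.4, 54. ]), 57.3) [477.4  13.4] 
wrist spice (array([551.4, 360.3]), array([32.2, 29.4]), -81.4) 0.0538 REST (array([551.4, 357.1]), array([52.6, 46. ]), 16.0) [550.3 361.3] 
top oblong (array([633.9, 130.6]), array([130.2,  65.7]), 22.2) 0.051 REST (array([633.1, 131.2]), array([153.9,  90.1]), 23.1) [634.  130.7] 
top drum (array([420.3, 180.2]), array([60.6, 58.3]), 46.1) 0.0468 REST (array([420. , 181.1]), array([86.3, 85.9]), -70.7) [420.7 181.5] 
top square (array([469.7,  17.1]), array([43.6, 43.6]), -31.2) 0.048 REST (array([468. ,  18.8]), array([69.2, 67.8]), -32.8) [467.9  19. ] 
top spice (array([548.6, 362.5]), array([29.3, 28.7]), -62.2) 0.0512 REST (array([543.9, 358.5]), array([52.1, 39.4]), -33.0) [546.6 362.8] 
scene oblong (array([641.1, 128.4]), array([129.2,  69.3]), 22.0) 0.0509 REST (array([659.5, 111.7]), array([166.2,  82.4]), 43.6) [642.5 129.8] 
scene drum (array([428.1, 179.8]), array([64.1, 59.7]), -42.5) 0.0462 REST (array([436.7, 167.9]), array([81.2, 64.2]), 37.5) [430.9 175.7] 
scene square (array([476.7,  15.3]), array([46.4, 44.1]), -32.3) 0.0475 REST (array([477.7,  15.5]), array([72.9, 65.5]), 47.4) [475.2  17.6]
```

View pics/f_wrist.png

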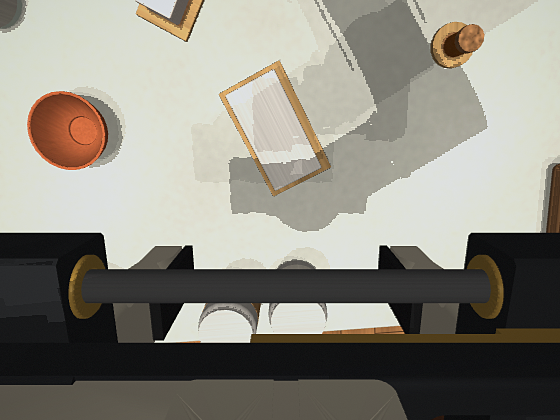

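View pics/f_scene.png

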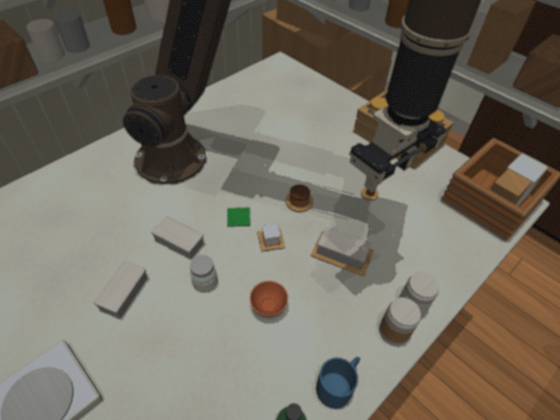

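All four canisters stand upright on their own rests, within about 2 mm, and the jam jar and bowl are untouched. The arm is clear, so I'm handing in.

```bash
python3 -c "
from plant import r
print(r.close_job())"
```

```text
the job is handed in; nothing more can be done
None
```

The job is handed in: all four canisters stand upright on their matching rests, about 1–2 mm from centre by the cameras, the tin and caddy lined up within about 1°, the jam jar and bowl never touched, arm clear, about 42 s of the 128 s used.

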